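# Back the index wheel off one notch

## Robot

A 6-joint arm with a two-finger parallel gripper is mounted at the origin on the work surface. World frame = base frame: x ahead of the robot, y to its left, z up, the work surface at z = 0. Lengths are in m, angles in rad, forces in N, time in s.
With the tool pointing down it reaches from about 0.25 to 0.725 m from the base axis. Payload 9.7 kg.
Tool frame: the origin (TCP) lies midway between the tips of the shut fingers; the grasp point (between the pads) lies 19 mm behind it; z points along the fingers, y is the line along which they close (so a half turn about z gives the same grasp; the last joint's range is limited). The gripper opens to 85 mm and grips with 20 to 120 N. Pads are 22 mm wide; open, the fingers measure 114 mm over their backs; the gripper's body (76 mm by 85 mm) begins 54 mm behind the grasp point. The pads swing forward as they close: fully open they stand 13 mm farther back than shut.
Start: joints at [-1.34, 0.087, 0.176, 1.66, 0, 1.571], TCP at [0.126, -0.535, 0.231] pointing down, gripper open.
Joint ranges: [-3.13, 3.13], [-0.85, 1.81], [-1.15, 1.24], [-2.2, 2.28], [-1.44, 1.52], [-3.14, 3.14]. Speed limits (rad/s): [2.22, 2.22, 2.57, 3.14, 3.14, 3.14].

## Interface

Orientations are given as a 3x3 rotation matrix whose columns are the frame's x, y, z axes.
In Python, from workcell import manip, optics, order gives the robot as it stands.
- The arm moves only by the shell command python3 -m creep 'ROWS' [FORCE]. ROWS is JSON, a list that holds one entry, the list of rows, each a list of 7 numbers: the turn, a rotation vector about the tool's x, y, z in degrees, then the shift along the tool's x, y, z in mm, then the closure in counts, from 0 (fully open) to 255 (shut). A call has 1 to 12 rows; each row shifts and turns the commanded pose from where the row before left it, along the tool's axes as they then stand; what a row does not reach is not made up. A row lasts 1/8 s, in which the tool goes at most 62.5 mm and 10.7 degrees, less where a joint would pass 70% of its speed; a pose out of reach is approached as far as the arm can. A call with a gripper value outside its range is refused whole. The fingers move at their own pace and stop on an object; FORCE is the grip in N (left out, the last holds). Time passes only in rows, so rows that do not move let the fingers close. It gives the time, the measured TCP pose, the force, the opening and the grip force at its end, in the units of the state.
- manip.read_state(): the state, without advancing time (a new reading comes with each control period).
- optics.camera(name): name is "side" or "top" or "wrist"; returns the picture (400x640x3 uint8, red, green, blue); there is no depth.
- optics.calibration(name): a dict with "mtx" (3x3 intrinsics, pixels), "pose" (4x4, takes a point from camera to world coordinates). Camera axes: x right, y up, looking along -z (the intrinsics and any distortion apply to the point x, -y, -z); pixel columns grow to the right and rows downward; lengths in m; the calibration is good to about 2 mm. The wrist camera is an equidistant fisheye: a pixel r from the principal point sees the ray r / f radians off the axis. A picture is of the moment at which its call begins: read the wrist's pose just before it. calibration takes no time and is no camera call; for the wrist camera it gives the pose at the moment of the call.
- order.job_done(): hands the job in; it is judged then, once.
Trained networks look in the newest picture that a camera, given by its name, has taken for a name from the list of things; names that differ only in an ending like _2 or _b are one class to them, and where a whole thing is asked for, a point or a joint stands for the part that bears it (a point fixed in the world has none). Each returns a list of dicts, best first, with "conf" (0 to 1); they miss things now and then, are a little off and sometimes report something else, mostly with a low value. They report only what shows in the picture. A call takes as long as a camera call.
- optics.boxes_of(label, camera): "position" ([x, y, z] in m, in the coordinates of the camera as it stood for that picture, good to about 4 mm: the middle of the surface that is visible of it).
The state is a dict: "t": time; "joint_pos": joint angles; "joint_vel": joint speeds; "joint_torque": joint torques, N m; "eef_pos": TCP position; "tcp_rot": TCP orientation; "force": force on the tool from outside, world axes, zero at the start; "torque": the same for the moment, N m; "grip_width": opening from 0.0 (shut) to 1.0 (fully open); "grasp_force": force on a finger pad.
Only numpy, scipy, OpenCV 4.12 (cv2) and the standard library are available. Lean on these libraries where they do the work, as an engineer would, in place of code of your own. Each camera call takes 0.05 s, during which the arm holds its last target. There are 200 camera calls.

## Task

The toothed index wheel on the bench has been advanced one notch too far. With a fingertip press the pawl's tail down so that its nose lifts out of the teeth (it stays up by itself), then push one of the wheel's upright pegs to turn the wheel one notch backward, which is clockwise seen from above, and press the pawl's nose fully down again into that notch. Use light fingertip pushes only: pinch and lift nothing, and leave the loose parts lying around the stand alone.

Things in the scene. Friction and masses are not known exactly. Their poses are not given: they have to be found in the camera images.
- stand: Dark steel base plate 240 x 320 mm, 12 mm thick, fixed to the bench, carrying wheel and pawl. Origin on the bench surface under the wheel's axis; z up. The pawl's pivot is 125 mm to -y of it, 85 mm above the bench; the plate reaches 105 mm to +y, 215 mm to -y, 120 mm to either side in x. Loose parts up to 65 mm tall stand near and on the plate.
- wheel (a joint): Angle of the index wheel about its upright axis, rad: 0 to 0.05 at the start, grows counter-clockwise seen from above (forward), falls clockwise (backward). 12 teeth: one notch is 30 degrees (0.524), so one notch backward is -0.524. The seated pawl stops a backward turn after 0.09 rad of play. Stiff (about 1.2 N at a peg); stays where it is left.
- pawl (a joint): Angle of the pawl about its level pivot, rad: 0 with the nose fully down in a notch (as at the start), 0.45 with the nose fully lifted (a stop at either end). Above 0.3 the nose clears the teeth. A stiff hinge: it stays at any angle where it is left; it takes about 2.5 N at the tail, 4 N at the nose, to move it.
- pawl_tail (a point): Centre of the upper face of the round thumb pad (26 mm diameter) on the pawl's tail, 53 mm outward from the pivot, away from the wheel; 100 mm above the bench with the nose down. Pressing it 20 to 25 mm straight down lifts the nose fully. Its x axis lies along the pivot; its y axis points to the nose.
- pawl_nose (a point): Centre of the upper face of the round pad (22 mm diameter) on the pawl's nose end, 36 mm from the pivot towards the wheel, over the teeth; 100 mm above the bench with the nose down, about 114 mm (and 10 mm nearer the pivot) when lifted. Pressing here straight down seats the nose.
- hub (a point): Top of the brass hub nut (40 mm diameter at the foot) on the wheel's axis, 88 mm above the bench. The wheel is a flat disc of 184 mm diameter, its upper face 62 mm above the bench, with saw teeth 12 mm high round the rim, 70 to 90 mm from the axis. A nose pressed onto a tooth's long ramp slides down and turns the wheel on backward into the notch, so a turn slightly short is put right.
- peg0 (a point): Centre of the top of an upright steel push peg on the wheel, 10 mm diameter, standing 48 mm above the disc (its top 110 mm above the bench), 52 mm from the wheel's axis; at the start at about 45 degrees counter-clockwise from the stand's x axis, seen from above (the pawl is at 270). One of four equal pegs, 90 degrees apart.
- peg1 (a point): Centre of the top of an upright steel push peg on the wheel, 10 mm diameter, standing 48 mm above the disc (its top 110 mm above the bench), 52 mm from the wheel's axis; at the start at about 135 degrees counter-clockwise from the stand's x axis, seen from above (the pawl is at 270). One of four equal pegs, 90 degrees apart.
- peg2 (a point): Centre of the top of an upright steel push peg on the wheel, 10 mm diameter, standing 48 mm above the disc (its top 110 mm above the bench), 52 mm from the wheel's axis; at the start at about 225 degrees counter-clockwise from the stand's x axis, seen from above (the pawl is at 270). One of four equal pegs, 90 degrees apart.
- peg3 (a point): Centre of the top of an upright steel push peg on the wheel, 10 mm diameter, standing 48 mm above the disc (its top 110 mm above the bench), 52 mm from the wheel's axis; at the start at about 315 degrees counter-clockwise from the stand's x axis, seen from above (the pawl is at 270). One of four equal pegs, 90 degrees apart.
- shield_can: Loose bystander, leave alone: square aluminium shield can 34 x 34 x 62 mm, standing on the base plate. Origin under its centre.
- valve: Loose bystander, leave alone: glass radio valve 28 mm diameter, 62 mm tall, standing on the base plate. Origin under its centre.
- knob_loose: Loose bystander, leave alone: black control knob 34 mm diameter, 21 mm tall. Origin under its centre.
- flux_jar: Loose bystander, leave alone: amber jar 44 mm diameter, 50 mm tall. Origin under its centre.
- bobbin: Loose bystander, leave alone: grey coil bobbin 40 mm diameter, 32 mm tall. Origin under its centre.
- shield_can_tall: Loose bystander, leave alone: tall square aluminium can 42 x 42 x 95 mm, well to the right of the stand. Origin under its centre.
- screwdriver: Loose bystander, leave alone: wooden-handled screwdriver 170 mm long, lying well to the right of the stand. Origin under its centre.

How it is judged:
On the way, in this order (a step that is already met when the one before it is completed fails the run):
1. the pawl's nose is lifted clear of the teeth, the wheel still in its first notch (value of joint pawl above 0.3 rad and value of joint wheel between -0.15 and 0.2 rad), for 0.1 s.
2. the wheel is pushed backward (clockwise), at least 0.33 rad, with the pawl lifted (value of joint pawl above 0.2 rad and value of joint wheel below -0.33 rad), for 0.1 s.
At the end, for the whole second after the job is handed in: The wheel stands one notch behind its first notch (wheel joint between -0.64 and -0.38), at rest, with the pawl's nose fully down in that notch (pawl joint below 0.06) (value of joint pawl below 0.06 rad and value of joint wheel between -0.64 and -0.38 rad and velocity of joint wheel between -0.05 and 0.05 rad/s); the robot touches nothing.
It fails at once if the wheel is turned forward by more than half a notch (value of joint wheel above 0.3 rad).
It fails at once if the wheel is turned backward two notches or more (value of joint wheel below -1 rad).
It fails at once if the wheel or a peg (over 40 N from the fingers) or the pawl (over 60 N) is pinched or forced (contact force between the fingers and wheel above 40 N or contact force between the fingers and pawl above 60 N).
It fails at once if a loose part is moved, tipped or lifted (over 25 mm) (distance of any of shield_can, valve, knob_loose, flux_jar, bobbin, shield_can_tall, screwdriver from where it was at the start of the episode above 0.025 m).
It also fails if it takes over 58 s, if anything falls off the work surface, if the arm or the gripper's body presses on something with over 40 N, if the wrist force passes 120 N, or if a joint passes its speed limit or range.

## Working session

There is one attempt and no reset: what is moved stays moved. The work goes in short steps, Python scripts to look and compute and a shell command to move; the robot and the scene stay as the last step left them, time stands still between calls to the robot, and variables do not carry over. Pictures are saved under pics/ and viewed, at most 10 in all, crops included, and the job is handed in when it is done.

```bash
mkdir -p pics; cat > h.py <<'E'
import numpy as np, cv2
from workcell import manip, optics, order
def look(cam, labels, save=None):
    P=np.array(optics.calibration(cam)["pose"]); im=optics.camera(cam)
    if save: cv2.imwrite(save, np.asarray(im)[:,:,::-1])
    out={}
    for l in labels:
        for d in optics.boxes_of(l,cam)[:4]:
            p=P[:3,:3]@np.array(d["position"])+P[:3,3]
            print(cam,l,round(d["conf"],2),np.round(p,4)); out.setdefault(l,[]).append((d["conf"],p))
    return out
E
python3 - <<'E'
from h import *
s=manip.read_state(); print(s["t"],s["eef_pos"],np.round(s["tcp_rot"],3).tolist(),s["grip_width"],s["force"])
for c in ("top","side"):
    look(c,["hub","pawl_tail","pawl_nose","peg0","shield_can","valve","shield_can_tall"] if c=="top" else ["hub","pawl_tail","pawl_nose","peg0"],f"pics/{c}0.png")
print(manip.read_state()["t"])
E
```

```text
0.0 [ 0.12576053 -0.5351909   0.2305655 ] [[0.973, 0.229, -0.0], [0.229, -0.973, 0.001], [-0.0, -0.001, -1.0]] 0.9965086081950564 [ 0.05588465  0.05100631 -0.21322208]
top hub 0.91 [0.5961 0.1129 0.0613]
top hub 0.54 [0.4228 0.1288 0.0312]
top hub 0.31 [0.5741 0.0616 0.0128]
top pawl_nose 0.5 [ 0.5432 -0.0082  0.0939]
top peg0 0.93 [0.6034 0.1169 0.0651]
top shield_can 0.65 [ 0.6061 -0.0715  0.0762]
top valve 0.57 [ 0.4512 -0.0058  0.0664]
top shield_can_tall 0.77 [ 0.5352 -0.4236  0.0947]
top shield_can_tall 0.5 [0.5994 0.1123 0.0652]
top shield_can_tall 0.32 [ 0.3162 -0.4032  0.022 ]
side hub 0.78 [0.5992 0.1021 0.064 ]
side pawl_tail 0.69 [ 0.5384 -0.0068  0.0965]
side pawl_nose 0.76 [ 0.5471 -0.0094  0.0928]
side peg0 0.57 [0.5996 0.1018 0.0681]
0.65
```

View pics/top0.png

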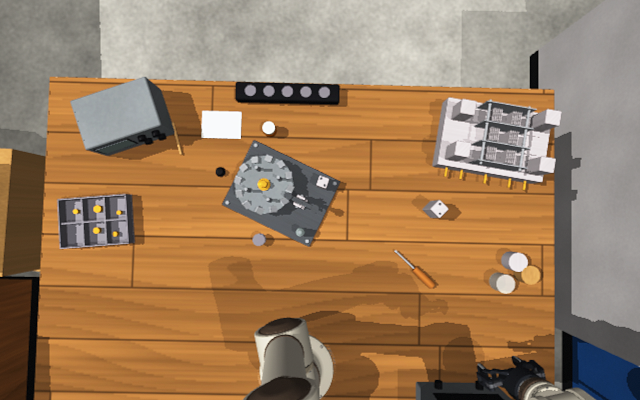

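View pics/side0.png

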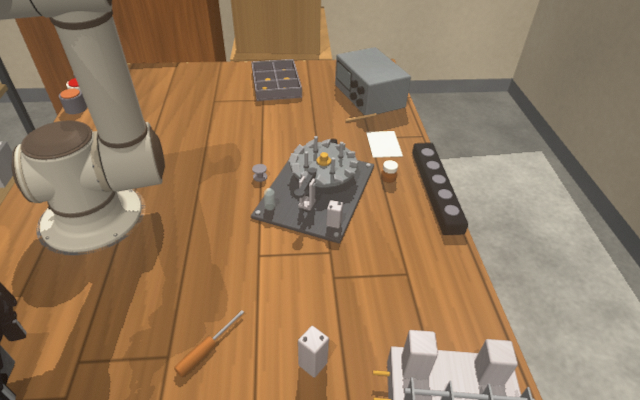

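The top picture shows the plate with corners near (254,142), (341,181), (310,245) and (223,205). The hub is at (264,184) and the pawl around (300,201), with the can at (322,181) and the valve at (300,232). The side picture agrees: hub at (324,157), pawl around (308,190).

```bash
cat >> h.py <<'E'
def pix(cam,uv,z,C=None):
    C=C or optics.calibration(cam); K=np.array(C["mtx"]);P=np.array(C["pose"])
    r=np.linalg.inv(K)@np.array([uv[0],uv[1],1.]); d=P[:3,:3]@np.array([r[0],-r[1],-1.]); o=P[:3,3]
    return o+d*(z-o[2])/d[2]
E
python3 - <<'E'
from h import *
print(optics.calibration("top"))
c=[pix("top",u,.012)[:2] for u in((254,142),(341,181),(310,245),(223,205))]
print(np.round(c,4), "hub",pix("top",(264,184),.088),"hub side",pix("side",(324,153),.088),"pawl",pix("top",(300,201),.1))
# corners in stand frame: (+x? ) long edges 0-1, 3-2
c=np.array(c); e=(c[1]-c[0]+c[2]-c[3]); print("stand -y dir", e/np.linalg.norm(e), np.linalg.norm(c[1]-c[0]),np.linalg.norm(c[2]-c[1]))
m=c.mean(0); d=e/np.linalg.norm(e); print("origin from plate",m-d*.055, "yaw",np.degrees(np.arctan2(-d[0]*-1,-d[1])))
im=cv2.imread("pics/top0.png")[130:260,200:360]; cv2.imwrite("pics/crop.png",cv2.resize(im,None,fx=4.5,fy=4.5,interpolation=cv2.INTER_CUBIC))
E
```

```text
{'mtx': array([[370.59158292,   0.        , 318.07545047],
       [  0.        , 370.59158292, 202.21095641],
       [  0.        ,   0.        ,   1.        ]]), 'pose': array([[ 0.02242751,  0.99905724, -0.03717037,  0.50289188],
       [-0.99970148,  0.02277142,  0.00885497, -0.04914938],
       [ 0.00969304,  0.03696068,  0.99926971,  1.23143631],
       [ 0.        ,  0.        ,  0.        ,  1.        ]])}
[[ 0.7426  0.1564]
 [ 0.62   -0.1341]
 [ 0.4073 -0.0366]
 [ 0.532   0.252 ]] hub [0.59789519 0.10898055 0.088     ] hub side [0.60040992 0.11679942 0.088     ] pawl [ 0.54742059 -0.00389804  0.1       ]
stand -y dir [-0.39269268 -0.91966976] 0.3152584340510003 0.23397581842002835
origin from plate [0.59709185 0.10999906] yaw -23.12214982898531
```

View pics/crop.png

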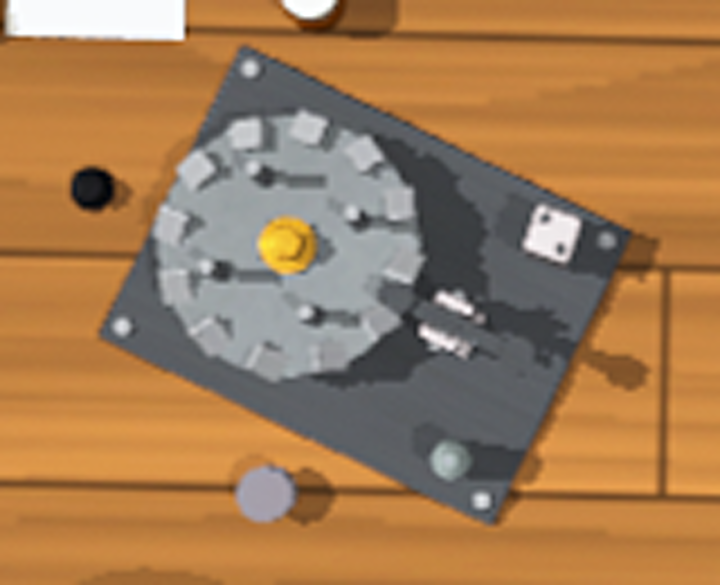

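Stand origin is about (0.597, 0.110) with yaw -23°, which puts the tail near (0.527, -0.054) and the nose near (0.562, 0.028). I'll shut the gripper and move above the tail.

```bash
python3 -m creep '[[[0,0,0,42,-31,0,255],[0,0,0,42,-31,0,255],[0,0,0,42,-31,0,255],[0,0,0,42,-31,0,255],[0,0,0,42,-31,0,255],[0,0,0,42,-31,0,255],[0,0,0,42,-31,0,255],[0,0,0,42,-31,0,255],[0,0,0,42,-31,0,255],[0,0,0,42,-31,0,255],[0,0,0,42,-31,0,255],[0,0,0,30,-31,0,255]]]' 20; python3 -m creep '[[[0,0,0,0,0,0,255],[0,0,0,0,0,0,255]]]'
python3 - <<'E'
from h import *
s=manip.read_state(); print(s["t"],s["eef_pos"],np.round(s["tcp_rot"],3).tolist())
for k in range(2): look("wrist",["pawl_tail","pawl_nose","hub","peg0"],f"pics/w{k}.png")
print(optics.calibration("wrist"))
for k in range(1): look("side",["pawl_tail","pawl_nose","hub"])
E
```

```text
t: 2.15
eef_pos: [0.5207, -0.059, 0.2311]
tcp_rot: [[0.973, 0.229, -0.0], [0.229, -0.973, -0.0], [-0.0, -0.0, -1.0]]
force: [-1.0, -0.3, -0.5]
grip_width: -0.002
grasp_force: 0.0
t: 2.4
eef_pos: [0.5195, -0.0609, 0.2312]
tcp_rot: [[0.973, 0.229, -0.0], [0.229, -0.973, -0.0], [-0.0, 0.0, -1.0]]
force: [0.0, -0.1, 0.2]
grip_width: -0.003
grasp_force: 0.0
2.4 [ 0.51947783 -0.06087165  0.23124927] [[0.973, 0.229, -0.0], [0.229, -0.973, -0.0], [-0.0, 0.0, -1.0]]
wrist pawl_tail 0.93 [ 0.5472 -0.0066  0.0955]
wrist pawl_nose 0.68 [ 0.5424 -0.0126  0.0964]
wrist hub 0.95 [0.5985 0.1061 0.0611]
wrist peg0 0.61 [0.6031 0.1066 0.0647]
wrist pawl_tail 0.61 [ 0.546  -0.0076  0.0969]
wrist pawl_tail 0.54 [ 0.5377 -0.4164  0.0674]
wrist pawl_nose 0.63 [ 0.5406 -0.0132  0.0964]
wrist hub 0.75 [0.5993 0.107  0.0625]
wrist peg0 0.87 [0.6022 0.1054 0.0616]
{'mtx': array([[309.70691629,   0.        , 317.55490504],
       [  0.        , 309.70691629, 203.1234913 ],
       [  0.        ,   0.        ,   1.        ]]), 'pose': array([[ 2.27678160e-01,  9.30078663e-01,  2.88299039e-01,
         5.94270557e-01],
       [-9.73736418e-01,  2.17533437e-01,  6.72055941e-02,
        -4.42204792e-02],
       [-2.08191591e-04, -2.96028519e-01,  9.55179079e-01,
         3.74630297e-01],
       [ 0.00000000e+00,  0.00000000e+00,  0.00000000e+00,
         1.00000000e+00]])}
side pawl_tail 0.78 [ 0.5379 -0.0075  0.0954]
side pawl_tail 0.47 [ 0.5317 -0.442   0.0792]
side pawl_nose 0.78 [ 0.5463 -0.0114  0.0934]
side hub 0.55 [0.6042 0.1003 0.0636]
```

View pics/w0.png

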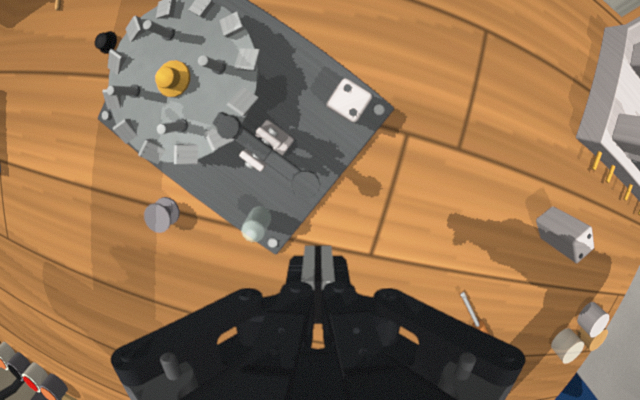

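The wrist picture shows the tail pad at (306,181), nose pad at (228,125), hub top at (171,74), and peg tops near (162,128), (203,61) and (110,90).

```bash
cat >> h.py <<'E'
def wpix(uv,z,C=None):
    C=C or optics.calibration("wrist"); K=np.array(C["mtx"]);P=np.array(C["pose"])
    a=(np.array(uv)-K[:2,2])/K[0,0]; t=np.linalg.norm(a); u=a/t
    d=P[:3,:3]@np.array([u[0]*np.sin(t),-u[1]*np.sin(t),-np.cos(t)]); o=P[:3,3]
    return (o+d*(z-o[2])/d[2])[:2]
E
python3 - <<'E'
from h import *
for n,u,z in [("tail",(306,181),.1),("nose",(228,125),.1),("hub",(171,73),.088),("peg2",(162,127),.11),("peg3",(203,60),.11),("peg1",(110,90),.11)]:
    print(n,np.round(wpix(u,z),4))
O=np.array([.5975,.110]);y=np.array([.393,.92]);x=np.array([.92,-.393])
print("pred tail",O-.178*y,"nose",O-.089*y)
for a in(135,225,315): a=np.radians(a);print(O+.052*(np.cos(a)*x+np.sin(a)*y))
E
```

```text
tail [ 0.5296 -0.0483]
nose [0.5649 0.0322]
hub [0.6046 0.1054]
peg2 [0.5533 0.0939]
peg3 [0.6191 0.0647]
peg1 [0.5812 0.1623]
pred tail [ 0.527546 -0.05376 ] nose [0.562523 0.02812 ]
[0.57812245 0.15827842]
[0.54922158 0.09062245]
[0.61687755 0.06172158]
```

```bash
python3 -m creep '[[[0,0,0,8,-5,30,255],[0,0,0,0,0,40,255],[0,0,0,0,0,40,255],[0,0,0,0,0,10,255],[0,0,0,0,0,4,255],[0,0,0,0,0,4,255],[0,0,0,0,0,4,255],[0,0,0,0,0,4,255],[0,0,0,0,0,0,255]]]'
```

```text
t: 4.22
eef_pos: [0.5265, -0.0542, 0.0954]
tcp_rot: [[0.974, 0.229, 0.001], [0.229, -0.974, -0.0], [0.0, 0.0, -1.0]]
force: [0.2, -1.5, 1.3]
grip_width: 0.001
grasp_force: 0.6
```

```bash
python3 -m creep '[[[0,0,0,0,0,4,255],[0,0,0,0,0,4,255],[0,0,0,0,0,4,255],[0,0,0,0,0,3,255],[0,0,0,0,0,0,255]]]'
```

```text
t: 4.85
eef_pos: [0.5262, -0.0538, 0.0799]
tcp_rot: [[0.973, 0.229, -0.0], [0.229, -0.973, 0.0], [-0.0, -0.001, -1.0]]
force: [-0.6, -1.1, 1.1]
grip_width: 0.003
grasp_force: 0.6
```

```bash
python3 -m creep '[[[0,0,0,0,0,2,255],[0,0,0,0,0,2,255],[0,0,0,0,0,0,255]]]'
```

```text
t: 5.22
eef_pos: [0.5266, -0.0538, 0.0772]
tcp_rot: [[0.973, 0.229, 0.001], [0.229, -0.973, 0.0], [0.001, -0.0, -1.0]]
force: [-2.5, -0.8, 9.0]
grip_width: 0.004
grasp_force: 4.1
```

Force rose to 9 N, so the tail is at its stop. Next I'll raise the tool, go over to the start side of peg1 and look.

```bash
python3 -m creep '[[[0,0,0,0,0,-20,255],[0,0,0,0,0,-50,255],[0,0,0,0,0,-55,255],[0,0,0,13,-40,0,255],[0,0,0,13,-40,0,255],[0,0,0,13,-40,0,255],[0,0,0,13,-40,0,255],[0,0,0,14,-42,0,255],[0,0,0,0,0,0,255],[0,0,0,0,0,0,255]]]'
python3 - <<'E'
from h import *
look("wrist",["pawl_nose"],"pics/w2.png"); look("side",["pawl_nose"],"pics/s2.png")
im=cv2.imread("pics/s2.png")[110:250,230:400]; cv2.imwrite("pics/s2c.png",cv2.resize(im,None,fx=4,fy=4,interpolation=cv2.INTER_CUBIC))
E
```

```text
t: 6.48
eef_pos: [0.5476, 0.1439, 0.201]
tcp_rot: [[0.968, 0.25, -0.003], [0.25, -0.968, 0.01], [-0.001, -0.01, -1.0]]
force: [-0.3, -0.6, 0.8]
grip_width: -0.001
grasp_force: 0.0
wrist pawl_nose 0.68 [0.5524 0.0169 0.1018]
side pawl_nose 0.79 [ 0.5461 -0.0137  0.0869]
```

View pics/w2.png

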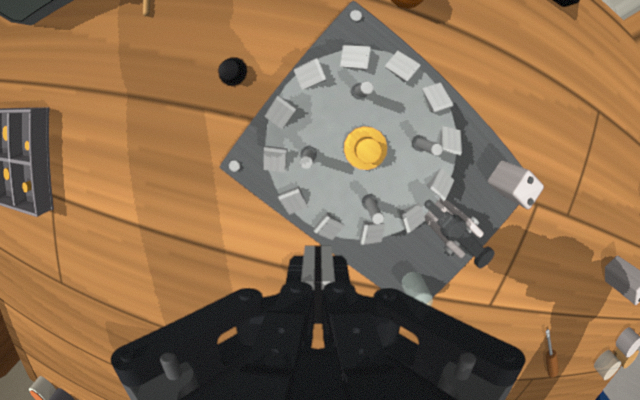

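View pics/s2c.png

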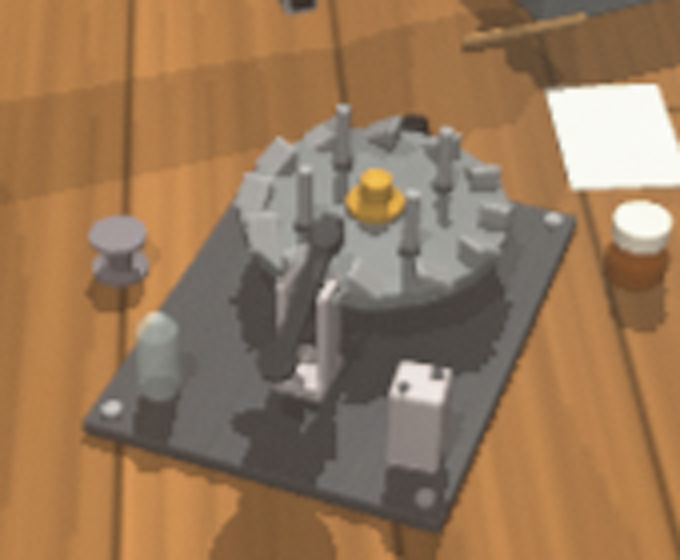

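The pawl is lifted, with its tail low and nose up. In the wrist picture peg1's top is at (308,158), peg2's at (376,215), peg0's at (366,88) and the hub at (368,150).

```bash
python3 - <<'E'
from h import *
s=manip.read_state(); print(s["t"],s["eef_pos"],np.round(s["tcp_rot"],3).tolist())
for n,u,z in [("peg1",(308,159),.11),("peg2",(376,216),.11),("peg0",(366,87),.11),("peg3",(435,149),.11),("hub",(369,150),.088)]:
    print(n,np.round(wpix(u,z),4))
E
```

```text
6.675 [0.54780113 0.14337495 0.20145718] [[0.968, 0.249, -0.003], [0.249, -0.968, 0.01], [0.0, -0.01, -1.0]]
peg1 [0.5838 0.1605]
peg2 [0.5527 0.096 ]
peg0 [0.6484 0.1322]
peg3 [0.6184 0.0656]
hub [0.6007 0.113 ]
```

```bash
python3 -m creep '[[[0,0,0,6,-9,30,255],[0,0,0,0,0,40,255],[0,0,0,0,0,30,255],[0,0,0,0,0,12,255],[0,0,0,0,0,0,255],[0,0,0,4,0,0,255],[0,0,0,4,0,0,255],[0,0,0,0,0,0,255]]]'
```

```text
t: 7.68
eef_pos: [0.5606, 0.1535, 0.09]
tcp_rot: [[0.966, 0.258, -0.003], [0.258, -0.966, 0.014], [0.001, -0.014, -1.0]]
force: [0.1, 0.1, -0.6]
grip_width: -0.0
grasp_force: 0.0
```

```bash
python3 -m creep '[[[0,0,0,4,0,0,255],[0,0,0,4,0,0,255],[0,0,0,4,0,0,255],[0,0,0,4,0,0,255],[0,0,0,0,0,0,255]]]'
python3 - <<'E'
from h import *
s=manip.read_state(); print(s["t"],s["eef_pos"])
look("wrist",[],"pics/w3.png")
im=cv2.imread("pics/w3.png")[0:300,170:570]; cv2.imwrite("pics/w3c.png",cv2.resize(im,None,fx=2,fy=2,interpolation=cv2.INTER_CUBIC))
E
```

```text
t: 8.3
eef_pos: [0.5758, 0.1576, 0.0892]
tcp_rot: [[0.966, 0.258, -0.003], [0.258, -0.966, 0.013], [0.0, -0.014, -1.0]]
force: [0.3, 0.3, 0.2]
grip_width: 0.004
grasp_force: 0.0
8.3 [0.57580877 0.15755681 0.08924944]
```

View pics/w3c.png

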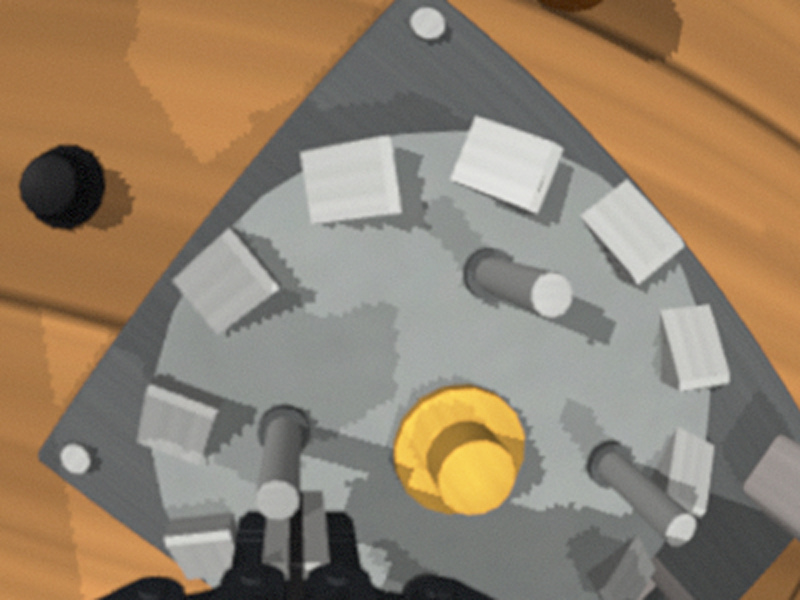

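The finger's left half is against peg1. In full-image pixels peg1's top is at (309,250), peg0's at (445.5,147), peg3's at (510.5,263.5) and the hub at (409,239).

```bash
cat >> h.py <<'E'
def wheel(p0,p1,p3,yaw=-23.1):
    q=[wpix(u,.11) for u in(p0,p1,p3)]; c=(q[1]+q[2])/2; v=q[1]-q[2]; w=q[0]-c
    a1=np.degrees(np.arctan2(v[1],v[0])); a0=np.degrees(np.arctan2(w[1],w[0]))+90
    print(np.round(q,4),"axis",c,"peg1 angle",a1,a0,"diam",np.linalg.norm(v),np.linalg.norm(w))
E
python3 - <<'E'
from h import *
wheel((445.5,147),(309,250),(510.5,263.5))
# earlier picture, arithmetic on the stored values
q=np.array([[.6484,.1322],[.5838,.1605],[.6184,.0656]]);v=q[1]-q[2];c=(q[1]+q[2])/2;w=q[0]-c
print(c,np.degrees(np.arctan2(v[1],v[0])),np.degrees(np.arctan2(w[1],w[0]))+90)
E
```

```text
[[0.6508 0.1212]
 [0.5914 0.1645]
 [0.6076 0.0619]] axis [0.59950405 0.11319146] peg1 angle 98.99392387412857 98.88668504377694 diam 0.1039371966914605 0.05189354708581601
[0.6011  0.11305] 110.03156779725317 112.04118300090018
```

```bash
python3 -m creep '[[[0,0,0,3,1,0,255],[0,0,0,3,1,0,255],[0,0,0,3,1,0,255],[0,0,0,4,0,0,255],[0,0,0,0,0,0,255],[0,0,0,0,0,0,255]]]'
python3 - <<'E'
from h import *
s=manip.read_state(); print(s["t"],s["eef_pos"])
look("wrist",[],"pics/w4.png")
im=cv2.imread("pics/w4.png")[0:300,170:570]; cv2.imwrite("pics/w4c.png",cv2.resize(im,None,fx=2,fy=2,interpolation=cv2.INTER_CUBIC))
E
```

```text
t: 9.1
eef_pos: [0.5889, 0.158, 0.0894]
tcp_rot: [[0.966, 0.258, -0.003], [0.258, -0.966, 0.014], [0.0, -0.014, -1.0]]
force: [0.1, 0.7, -0.1]
grip_width: 0.001
grasp_force: 0.0
9.1 [0.5889169  0.15802828 0.08938951]
```

View pics/w4c.png

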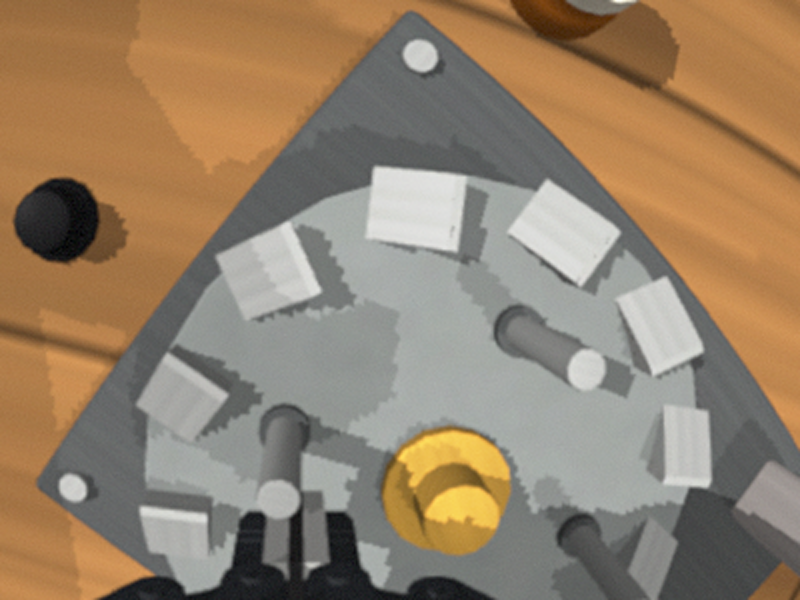

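Peg1's top is at (309,249.5) and peg0's at (463,184.5) in full-image pixels.

```bash
python3 - <<'E'
from h import *
a=wpix((309,249.5),.11);b=wpix((463,184.5),.11)
O=np.array([.5995,.1132]); print(a,b)
for p,o in((a,0),(b,90)): print(np.degrees(np.arctan2(*(p-O)[::-1]))+o)
v=a-b; print("chord",np.linalg.norm(v),np.degrees(np.arctan2(v[1],v[0]))-45)
E
```

```text
[0.60472952 0.1651293 ] [0.65110715 0.10786737]
84.24943428209282
84.10049741474106
chord 0.07368726749085991 84.0047329133501
```

The wheel has turned about -27°, slightly short as intended. Next I'll back off, rise and go over the nose.

```bash
python3 -m creep '[[[0,0,0,-8,0,0,255],[0,0,0,0,0,-40,255],[0,0,0,0,0,-60,255],[0,0,0,-12,29,0,255],[0,0,0,-12,29,0,255],[0,0,0,-12,29,0,255],[0,0,0,-12,29,0,255],[0,0,0,0,0,0,255],[0,0,0,0,0,0,255]]]'
python3 - <<'E'
from h import *
look("wrist",["pawl_nose"]); look("side",["pawl_nose"])
s=manip.read_state(); p=s["eef_pos"]; print(s["t"],p,"tool shift mm",np.array(s["tcp_rot"]).T@(np.array([.5645,.030,.118])-p)*1000)
E
```

```text
t: 10.28
eef_pos: [0.5647, 0.0304, 0.1879]
tcp_rot: [[0.966, 0.257, -0.003], [0.257, -0.966, 0.014], [0.0, -0.014, -1.0]]
force: [1.1, 1.1, 0.2]
grip_width: 0.001
grasp_force: 0.0
wrist pawl_nose 0.86 [0.552  0.0034 0.0961]
side pawl_nose 0.53 [ 0.5451 -0.0144  0.087 ]
side pawl_nose 0.51 [0.5993 0.1051 0.0628]
10.475 [0.56487265 0.03084896 0.18767441] tool shift mm [-0.56797422  1.70063621 69.65751096]
```

Well aligned, so I'll press straight down, slowly once in contact.

```bash
python3 -m creep '[[[0,0,0,0,2,35,255],[0,0,0,0,0,33,255],[0,0,0,0,0,4,255],[0,0,0,0,0,4,255],[0,0,0,0,0,3,255],[0,0,0,0,0,3,255],[0,0,0,0,0,2,255],[0,0,0,0,0,0,255]]]'
```

```text
t: 11.48
eef_pos: [0.5656, 0.0294, 0.1044]
tcp_rot: [[0.966, 0.258, -0.002], [0.258, -0.966, 0.014], [0.001, -0.014, -1.0]]
force: [1.5, 1.9, 4.5]
grip_width: -0.001
grasp_force: 2.0
```

```bash
python3 -m creep '[[[0,0,0,0,0,2,255],[0,0,0,0,0,1,255],[0,0,0,0,0,1,255],[0,0,0,0,0,0,255]]]'
```

```text
t: 11.98
eef_pos: [0.5652, 0.0294, 0.1]
tcp_rot: [[0.966, 0.258, -0.003], [0.258, -0.966, 0.014], [0.0, -0.014, -1.0]]
force: [1.2, 3.1, 6.2]
grip_width: 0.003
grasp_force: 3.1
```

```bash
python3 -m creep '[[[0,0,0,0,0,1,255],[0,0,0,0,0,1,255],[0,0,0,0,0,0,255],[0,0,0,0,0,0,255]]]'
```

```text
t: 12.48
eef_pos: [0.5653, 0.0294, 0.0997]
tcp_rot: [[0.966, 0.258, -0.002], [0.258, -0.966, 0.014], [0.002, -0.014, -1.0]]
force: [-3.1, 2.8, 17.3]
grip_width: 0.001
grasp_force: 9.0
```

At z = 0.0997 the force jumped to 17 N, so the nose has bottomed. I'll lift and check.

```bash
python3 -m creep '[[[0,0,0,0,0,-10,255],[0,0,0,0,0,-50,255],[0,0,0,0,0,-50,255],[0,0,0,-60,0,0,255],[0,0,0,-40,0,0,255],[0,0,0,0,0,0,255],[0,0,0,0,0,0,255]]]'
python3 - <<'E'
from h import *
look("wrist",[],"pics/w5.png")
np.save("c5.npy",optics.calibration("wrist")["pose"])
im=cv2.imread("pics/w5.png")[0:250,100:500]; a=cv2.resize(im,None,fx=2,fy=2,interpolation=cv2.INTER_CUBIC)
cv2.imwrite("pics/w5c.png",a)
look("side",[],"pics/s5.png")
im=cv2.imread("pics/s5.png")[110:250,230:400]; cv2.imwrite("pics/s5c.png",cv2.resize(im,None,fx=4,fy=4,interpolation=cv2.INTER_CUBIC))
E
```

```text
t: 13.35
eef_pos: [0.4689, 0.0019, 0.2074]
tcp_rot: [[0.966, 0.257, -0.004], [0.257, -0.966, 0.013], [-0.001, -0.014, -1.0]]
force: [1.9, 0.0, 0.4]
grip_width: 0.002
grasp_force: 0.0
```

View pics/w5c.png

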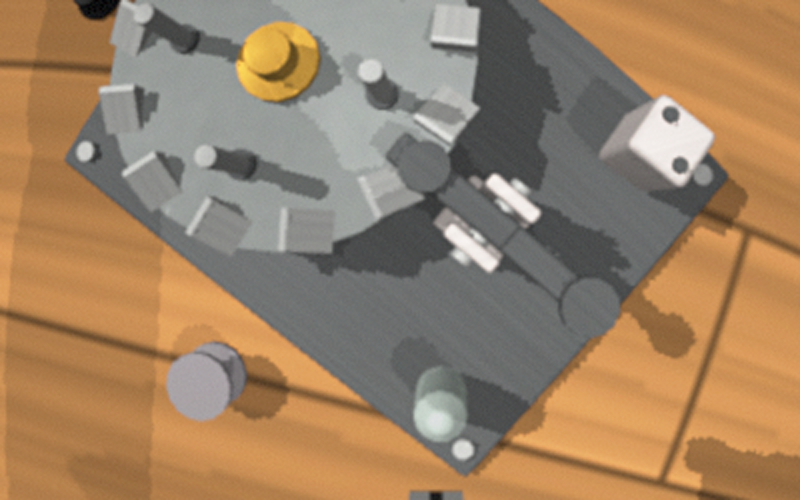

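View pics/s5c.png

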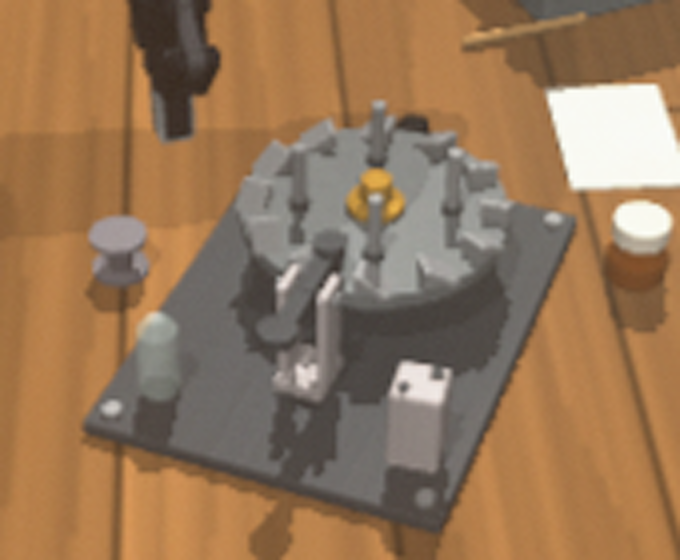

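The pawl lies level with its nose between two teeth. The pegs in wrist pixels are peg1 (171.5,6.5), peg3 (285.5,35.5) and peg2 (203,78). The loose parts haven't moved.

```bash
python3 - <<'E'
from h import *
C=dict(optics.calibration("wrist")); C["pose"]=np.load("c5.npy")
a,c,b=[wpix(u,.11,C) for u in((171.5,6.5),(285.5,35.5),(203,78))]
v=a-c;w=b-(a+c)/2;print((a+c)/2,np.linalg.norm(v),np.degrees(np.arctan2(v[1],v[0])),np.degrees(np.arctan2(w[1],w[0]))-90+360)
print(manip.read_state()["force"]); print(order.job_done())
E
```

```text
[0.59966894 0.11335919] 0.10454591369173684 83.87669477551694 444.35949035933936
[-0.59501388 -0.26121228  0.43403267]
the job is handed in; nothing more can be done
None
```

The job is handed in: the wheel measures about 27° (roughly -0.47 rad) clockwise from its start, inside the -0.64 to -0.38 band; the pawl's nose is pressed down to its stop in that notch, the loose parts look unmoved, and the arm is clear of everything; no verdict came back.

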